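# Empty the corner-spout tray of bushings into the catch bin

## Robot

A 7-joint arm with a two-finger parallel gripper is mounted at the origin on the work surface. World frame = base frame: x ahead of the robot, y to its left, z up, the work surface at z = 0. Lengths are in m, angles in rad, forces in N, time in s.
With the tool pointing down it reaches from about 0.4 to 0.875 m from the base axis. Payload 19.3 kg.
Tool frame: the origin (TCP) lies midway between the tips of the shut fingers; the grasp point (between the pads) lies 19 mm behind it; z points along the fingers, y is the line along which they close (so a half turn about z gives the same grasp; the last joint's range is limited). The gripper opens to 85 mm and grips with 20 to 120 N. Pads are 22 mm wide; open, the fingers measure 114 mm over their backs; the gripper's body (76 mm by 85 mm) begins 54 mm behind the grasp point. The pads swing forward as they close: fully open they stand 13 mm farther back than shut.
Start: joints at [1.207, 0.521, -0.036, 1.599, 0.021, 1.021, -0.113], TCP at [0.181, -0.598, 0.231] pointing down, gripper open.
Joint ranges: [-2.91, 2.91], [-0.3, 2.13], [-1.5, 1.42], [0.17, 2.43], [-1.26, 4.41], [0.16, 1.93], [-2.52, 2.52]. Speed limits (rad/s): [1.89, 1.89, 2.39, 2.39, 3.01, 3.01, 3.01].

## Interface

Orientations are given as [roll, pitch, yaw] about the fixed x, y, z axes, in that order (R = Rz(yaw) Ry(pitch) Rx(roll)).
In Python, from workcell import bot gives the robot as it stands.
- The arm moves only by the tool move_arm, never from a script. Its argument "moves" is a list that holds one entry, the list of rows, each a list of 7 numbers: the opening, from 0 (shut) to 1 (fully open), then the shift along the tool's x, y, z in units of 1000 mm (1.0 is 1000 mm), then the turn, a rotation vector about the tool's x, y, z in units of 2 pi rad (1.0 is 2 pi rad). A call has 1 to 5 rows; each row is the pose to reach, as a shift and turn from the pose commanded when the call began, along the tool's axes at that moment, turning the shorter way round; what a row does not reach only later rows make up. A row lasts 1/10 s, in which the tool goes at most 50 mm and 8.59 degrees, less where a joint would pass 70% of its speed; a pose out of reach is approached as far as the arm can. A call with a number of a shift or a turn outside -1 to 1 is refused whole. A call with a gripper value outside its range is refused whole. The fingers move at their own pace and stop on an object; "force" is the grip in N (left out, the last holds). Time passes only in rows, so rows that repeat a pose let the fingers close. It gives the time, the measured TCP pose, the force, the opening and the grip force at its end, in the units of the state.
- bot.observe(): the state, without advancing time (a new reading comes with each control period).
- bot.grab_frame(name): name is "side" or "top" or "wrist"; returns the picture (384x512x3 uint8, red, green, blue); there is no depth.
- bot.camera_params(name): a dict with "vertical_fov" (degrees; the focal length in pixels is half the picture's height over the tangent of half this angle, whatever the lens; pixels are square), "cx", "cy" (the principal point, pixels), "D" ([k1, k2, p1, p2, k3] as OpenCV has them; the pictures are not rectified), "R" (3x3) and "t" (3): a world point X has camera coordinates R X + t. Camera axes: x right, y down, z forward; pixel columns grow to the right and rows downward; lengths in m; the calibration is good to about 2 mm. A picture is of the moment at which its call begins: read the wrist's pose just before it. camera_params takes no time and is no camera call; for the wrist camera it gives the pose at the moment of the call.
- bot.job_done(): hands the job in; it is judged then, once.
The state is a dict: "clock": time; "qpos": joint angles; "qd": joint speeds; "joint_efforts": joint torques, N m; "position": TCP position; "tool_rot": TCP orientation; "force": force on the tool from outside, world axes, zero at the start; "moment": the same for the moment, N m; "grip_width": finger opening in m; "finger_force": force on a finger pad.
Only numpy, scipy, OpenCV 4.12 (cv2) and the standard library are available. Lean on these libraries where they do the work, as an engineer would, in place of code of your own. Each camera call takes 0.05 s, during which the arm holds its last target. There are 200 camera calls.

## Task

Set the low blue bin on the bench right under the open corner of the hinged aluminium tray, then lift the tray by its bar handle so that all five brass bushings slide out through that corner into the bin, and lower the tray gently until it lies level again. Do not touch the bushings with the gripper, and leave the valve, the jar and the screwdriver where they are.

Things in the scene. Friction and masses are not known exactly. Their poses are not given: they have to be found in the camera images.
- tray (a joint): tilt of the tray about its hinge (rad): 0 level on its stop, growing as the handle end rises, upper stop at 1.05. The tray weighs 0.6 kg and falls back by itself when let go (about 3 N upward at the handle lifts it). The bushings start to slide at 0.2 to 0.4 rad; those against the rim need 0.4 to 0.7 rad
- hinge (a point): middle of the tray's hinge axis, on the fixed stand, 108 mm above the bench. x is level and points along the tray's diagonal towards the spout; y is the hinge axis; z up. The stand's base and column lie under the tray at x from -175 to -45 mm of this point; from -45 to 0 mm only its arm overhangs, 86 mm above the bench
- spout (a point): the tray's spout corner, upper face. The tray is a 170 mm square polished aluminium plate with a 26 mm rim that stops 55 mm short of this corner on both sides (a notch 78 mm wide). 65 mm ahead of the hinge along its x and 115 mm above the bench when level; turns with the tray: at full tilt it dips to about 55 mm above the bench, 38 mm ahead of the hinge
- handle (a point): middle of the tray's handle: a level round bar 12 mm in diameter, parallel to the hinge axis, 62 mm clear between its two side arms (10 mm thick), 42 mm clear behind the tray's rear corner; 223 mm behind the hinge and 26 mm above it when level. It turns with the tray, about the hinge; it can turn between the gripper's fingers
- bin: low open blue plastic bin, outside 150 mm (x) by 140 mm (y) by 45 mm high, walls and floor 5 mm, mass 0.2 to 0.45 kg; the only one with an upright tab. Origin at the centre of its underside; the tab stands at its +x end. When placed its tab is best turned away from the stand, and its centre under the spout corner as that lies when the tray is level: the bushings then fall near its middle
- tab (a point): centre of the bin's grip tab, 74 mm along the bin's x from its centre and 68 mm above its underside. The tab is 12 mm thick (along the bin's x), 60 mm wide (along y), and rises to 88 mm above the underside; the rim beside it is 45 mm high
- bush0: brass flanged bushing lying flange down in the tray: flange 20 mm diameter by 4 mm, barrel 15 mm diameter, 16 mm high overall, 20 g; origin at the centre of its underside, z up its axis
- bush1: brass flanged bushing lying flange down in the tray: flange 20 mm diameter by 4 mm, barrel 15 mm diameter, 16 mm high overall, 20 g; origin at the centre of its underside, z up its axis
- bush2: brass flanged bushing lying flange down in the tray: flange 20 mm diameter by 4 mm, barrel 15 mm diameter, 16 mm high overall, 20 g; origin at the centre of its underside, z up its axis
- bush3: brass flanged bushing lying flange down in the tray: flange 20 mm diameter by 4 mm, barrel 15 mm diameter, 16 mm high overall, 20 g; origin at the centre of its underside, z up its axis
- bush4: brass flanged bushing lying flange down in the tray: flange 20 mm diameter by 4 mm, barrel 15 mm diameter, 16 mm high overall, 20 g; origin at the centre of its underside, z up its axis
- valve: bystander: brass valve block with steel ends, 100 x 45 x 65 mm; origin under its centre
- jar: bystander: jar, 66 mm diameter, 75 mm high; origin under its centre
- screwdriver: bystander: screwdriver lying on the bench; origin under its centre

How it is judged:
On the way, in this order (a step that is already met when the one before it is completed fails the run):
1. the bin stands on the bench under the spout (centre within 60 mm of the spout corner, seen from above), the tray still level (horizontal distance between bin and spout below 0.06 m and height (world z) of bin below 0.006 m and value of joint tray below 0.1 rad), for 0.2 s.
2. the tray is tipped by more than 0.25 rad (value of joint tray above 0.25 rad), for 0.1 s.
At the end, for the whole second after the job is handed in: all five bushings lie at rest inside the bin (each within its walls and below 50 mm over its underside), the bin stands flat and still on the bench (underside within 6 mm of it, tilt under 0.06 rad), and the tray lies level again (below 0.04 rad) (x of bush0 in the frame of bin between -0.072 and 0.072 m and y of bush0 in the frame of bin between -0.067 and 0.067 m and z of bush0 in the frame of bin between 0 and 0.05 m and linear speed of each of bush0, bush1, bush2, bush3, bush4 below 0.03 m/s and x of bush1 in the frame of bin between -0.072 and 0.072 m and y of bush1 in the frame of bin between -0.067 and 0.067 m and z of bush1 in the frame of bin between 0 and 0.05 m and x of bush2 in the frame of bin between -0.072 and 0.072 m and y of bush2 in the frame of bin between -0.067 and 0.067 m and z of bush2 in the frame of bin between 0 and 0.05 m and x of bush3 in the frame of bin between -0.072 and 0.072 m and y of bush3 in the frame of bin between -0.067 and 0.067 m and z of bush3 in the frame of bin between 0 and 0.05 m and x of bush4 in the frame of bin between -0.072 and 0.072 m and y of bush4 in the frame of bin between -0.067 and 0.067 m and z of bush4 in the frame of bin between 0 and 0.05 m and height (world z) of bin below 0.006 m and angle between bin's own z axis and vertical below 0.06 rad and linear speed of bin below 0.02 m/s and value of joint tray below 0.04 rad); the robot touches nothing.
It fails at once if a bushing is touched by the gripper's fingers (over 0.5 N) (contact force between the fingers and bush0 above 0.5 N or contact force between the fingers and bush1 above 0.5 N or contact force between the fingers and bush2 above 0.5 N or contact force between the fingers and bush3 above 0.5 N or contact force between the fingers and bush4 above 0.5 N).
It fails at once if the tray slams down (falls faster than 2.5 rad/s) (velocity of joint tray below -2.5 rad/s).
It fails at once if the valve, the jar or the screwdriver is moved by more than 40 mm (distance of any of valve, jar, screwdriver from where it was at the start of the episode above 0.04 m).
It also fails if it takes over 64 s, if anything falls off the work surface, if the arm or the gripper's body presses on something with over 40 N, if the wrist force passes 120 N, or if a joint passes its speed limit or range.

## Working session

There is one attempt and no reset: what is moved stays moved. The work goes in short steps, Python scripts to look and compute and a tool call to move; the robot and the scene stay as the last step left them, time stands still between calls to the robot, and variables do not carry over. Pictures are saved under pics/ and viewed, at most 10 in all, crops included, and the job is handed in when it is done.

Besides the shell and the picture viewer there is one more tool, called after "Emit:" as name([rows], argument=value, ...), one row to a line, values as JSON. move_arm: Moves the arm, as the interface text tells. Shifts and turns lie within -1 to 1; 1 stands for 1000 mm of shift or 2 pi rad of turn. Its arguments: {"type":"object","properties":{"moves":{"type":"array"},"force":{"type":"number"}},"required":["moves"]}

```bash
mkdir -p pics; cat > h.py <<'E'
import numpy as np, cv2
from scipy.spatial.transform import Rotation as Ro
from workcell import bot
def cam(n):
    p=bot.camera_params(n); f=192/np.tan(np.radians(p["vertical_fov"])/2)
    return np.array([[f,0,p["cx"]],[0,f,p["cy"]],[0,0,1]]),np.array(p["D"],float),np.array(p["R"]),np.array(p["t"])
def ray(n,uv,c=None):
    K,D,R,t=c or cam(n)
    q=cv2.undistortPoints(np.array(uv,float).reshape(-1,1,2),K,D).reshape(-1,2)
    d=np.c_[q,np.ones(len(q))]@R
    return -R.T@t,d
def onz(n,uv,z,c=None):
    o,d=ray(n,uv,c); z=np.asarray(z,float)
    return o+d*((z-o[2])/d[:,2])[:,None]
def proj(n,X,c=None):
    K,D,R,t=c or cam(n)
    return cv2.projectPoints(np.array(X,float).reshape(-1,3),cv2.Rodrigues(R)[0],t,K,D)[0].reshape(-1,2)
def grab(n,name):
    im=bot.grab_frame(n); cv2.imwrite(f"pics/{name}.png",im[:,:,::-1]); return im
def rel(target,yaw=None,R=None):
    """shift in tool axes (m) and rotvec/2pi from the commanded~measured pose"""
    s=bot.observe(); T=Ro.from_euler('xyz',s["tool_rot"])
    d=T.inv().apply(np.array(target)-s["position"])
    rv=(T.inv()*R).as_rotvec()/(2*np.pi) if R is not None else None
    return d,rv
E
python3 - <<'E'
from h import *
np.set_printoptions(precision=4,suppress=True)
a=grab("top","top0");b=grab("side","side0");w=grab("wrist","w0")
cv2.imwrite("pics/both.png",cv2.resize(np.hstack([a,b]),(800,300))[:,:,::-1])
s=bot.observe();print({k:np.round(v,3) for k,v in s.items()})
for n in("top","side","wrist"):
    K,D,R,t=cam(n);print(n,K[0,0],-R.T@t,R[2],D)
E
```

```text
{'clock': np.float64(0.15), 'qpos': array([ 1.207,  0.522, -0.036,  1.6  ,  0.021,  1.021, -0.113]), 'qd': array([-0.   , -0.004, -0.   , -0.   ,  0.   ,  0.001, -0.002]), 'joint_efforts': array([  0.003, -92.738,   1.981, -37.006,   0.018,   0.006,  -0.   ]), 'position': array([ 0.181, -0.598,  0.231]), 'tool_rot': array([-3.141,  0.   ,  0.294]), 'force': array([0.501, 0.766, 0.291]), 'moment': array([-0.014, -0.021,  0.025]), 'finger_force': np.float64(0.0), 'grip_width': np.float64(0.086)}
top 363.3305859610778 [ 0.5291 -0.0017  1.104 ] [ 0.0621 -0.009  -0.998 ] [-0.1035  0.      0.      0.      0.    ]
side 363.6470792340878 [0.0906 0.544  0.679 ] [ 0.5077 -0.595  -0.623 ] [-0.0192  0.      0.      0.      0.    ]
wrist 313.6908900913302 [ 0.2487 -0.5763  0.3736] [-0.2731 -0.0816 -0.9585] [-0.0148  0.      0.      0.      0.    ]
```

View pics/top0.png

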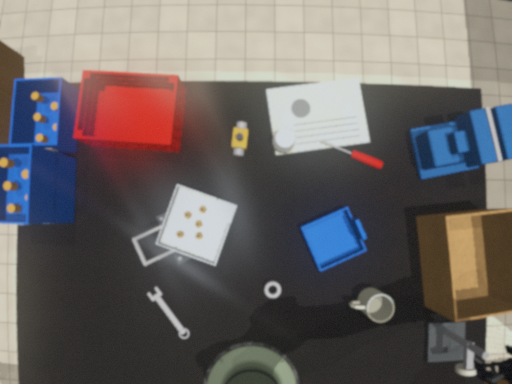

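View pics/side0.png

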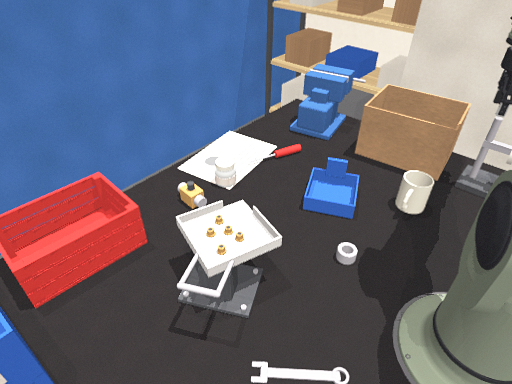

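The top view shows the tray with corners near (178,184), (238,206) for the spout, (215,265) and (157,247). The handle bar runs (133,237)–(145,265), and the bin is near (333,238) with its tab at (362,230).

```bash
python3 - <<'E'
from h import *
np.set_printoptions(precision=4,suppress=True)
a=cv2.imread("pics/top0.png")
c1=cv2.resize(a[175:275,120:250],None,fx=5,fy=5,interpolation=cv2.INTER_CUBIC)
cv2.imwrite("pics/crop.png",c1)
hsv=cv2.cvtColor(a,cv2.COLOR_BGR2HSV)
m=cv2.inRange(hsv,(95,120,60),(125,255,255)); m[:,:290]=0;m[:,380:]=0;m[:190]=0
cs=max(cv2.findContours(m,0,1)[0],key=cv2.contourArea)
print("bin",cv2.approxPolyDP(cs,3,True).reshape(-1,2).tolist(),cv2.contourArea(cs))
p=cv2.approxPolyDP(cs,3,True).reshape(-1,2)
print(onz("top",p,0.045))
E
```

```text
bin [[348, 206], [299, 226], [319, 271], [367, 249], [363, 241], [366, 233]] 2840.5
[[ 0.5581 -0.2814  0.045 ]
 [ 0.4988 -0.1366  0.045 ]
 [ 0.3683 -0.1956  0.045 ]
 [ 0.432  -0.3378  0.045 ]
 [ 0.4555 -0.3258  0.045 ]
 [ 0.479  -0.3349  0.045 ]]
```

View pics/crop.png

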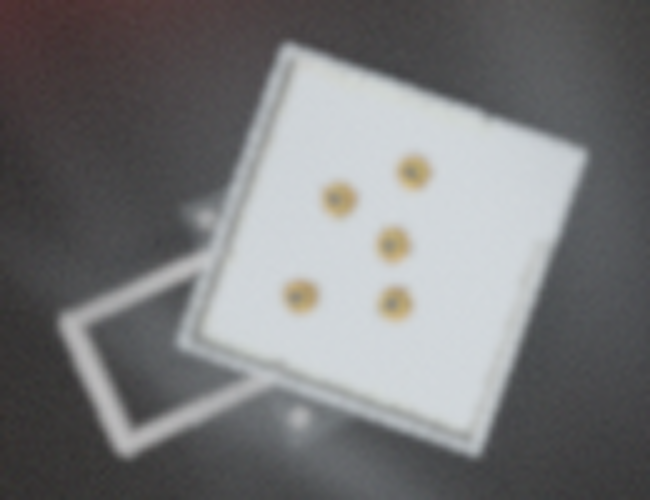

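```bash
python3 - <<'E'
from h import *
np.set_printoptions(precision=4,suppress=True)
f=lambda l:[((u+.5)/5-.5+120,(v+.5)/5-.5+175) for u,v in l]
sp=onz("top",f([(586,154)]),.115)[0]
q=onz("top",f([(183,345),(287,43),(478,455)]),.141)
h=onz("top",f([(101,386)]),.134)[0]
he=onz("top",f([(75,322),(127,441)]),.134)
print("spout",sp,"rear,left,right",q,"handle",h,he)
d=sp[:2]-h[:2];print(np.linalg.norm(d),np.degrees(np.arctan2(d[1],d[0])))
e=he[1]-he[0];print("hinge yaw from bar",np.degrees(np.arctan2(e[1],e[0]))-90,np.linalg.norm(e))
print("sides",np.linalg.norm(q[0]-q[1]),np.linalg.norm(q[0]-q[2]))
b=np.array([[.5581,-.2814],[.4988,-.1366],[.3683,-.1956],[.432,-.3378]]);c=b.mean(0)
x=(b[0]+b[3]-b[1]-b[2]);print("bin c",c,"yaw",np.degrees(np.arctan2(x[1],x[0])),np.linalg.norm(x)/2,np.linalg.norm(b[0]-b[3]),np.linalg.norm(b[1]-b[2]))
# consistency via side view
for n,X in(("sp",sp),("h",h),("binrim1",[.4988,-.1366,.045])):print(n,proj("side",X))
E
```

```text
spout [0.5556 0.0421 0.115 ] rear,left,right [[0.4515 0.254  0.141 ]
 [0.6126 0.2013 0.141 ]
 [0.3957 0.0963 0.141 ]] handle [0.4284 0.3    0.134 ] [[0.4623 0.3149 0.134 ]
 [0.3993 0.2854 0.134 ]]
0.28763160073327626 -63.750577928933545
hinge yaw from bar -244.97626115237526 0.06957800365956812
sides 0.1695067026257441 0.16726868031992473
bin c [ 0.4643 -0.2378] yaw -66.80140948635183 0.1561233486702101 0.1381382278733878 0.14321749194843483
sp [[243.0104 199.1835]]
h [[199.2618 288.9131]]
binrim1 [[301.8538 196.3523]]
```

Emit:
move_arm([
  [[1, 0.043, -0.021, 0, 0, 0, -0.0175], [1, 0.086, -0.042, 0, 0, 0, -0.0175], [1, 0.128, -0.062, 0, 0, 0, -0.0175], [1, 0.171, -0.083, 0, 0, 0, -0.0175], [1, 0.213, -0.104, 0, 0, 0, -0.0175]],
], force=80)

```text
clock: 0.65
position: [0.3559, -0.4354, 0.2312]
tool_rot: [-3.141, 0.0, 0.404]
force: [1.7, -0.7, -1.0]
grip_width: 0.0857
finger_force: 0.0
```

```bash
python3 - <<'E'
from h import *
s=bot.observe();print(s["clock"],s["position"],s["tool_rot"],rel([.494,-.308,.20],R=Ro.from_euler('xyz',[np.pi,0,np.radians(90-66.8)])))
E
```

```text
0.65 [ 0.35585862 -0.43544818  0.2312485 ] [-3.14147345e+00  2.54697774e-05  4.03692583e-01] (array([ 0.17710171, -0.0629355 ,  0.03125149]), array([-1.89738055e-05,  4.04203187e-06, -1.94774556e-04]))
```

Emit:
move_arm([
  [[0.8, 0.045, -0.016, 0.01, 0, 0, 0], [0.8, 0.09, -0.032, 0.02, 0, 0, 0], [0.8, 0.13, -0.047, 0.03, 0, 0, 0], [0.8, 0.168, -0.06, 0.03, 0, 0, 0], [0.8, 0.168, -0.06, 0.03, 0, 0, 0]],
])

```text
clock: 1.15
position: [0.4895, -0.3109, 0.2008]
tool_rot: [-3.14, -0.002, 0.411]
force: [0.3, -0.6, 0.3]
grip_width: 0.0687
finger_force: 0.0
```

```bash
python3 - <<'E'
from h import *
s=bot.observe();print(s["clock"],s["position"],s["tool_rot"])
c=cam("wrist");a=grab("wrist","w1")
print(proj("wrist",[[.494,-.308,.088],[.465,-.24,.045]],c))
hsv=cv2.cvtColor(a,cv2.COLOR_RGB2HSV)
m=cv2.inRange(hsv,(100,120,50),(125,255,255))
np.save("c1.npy",np.array([c[0],c[2]]))
cs=max(cv2.findContours(m,0,1)[0],key=cv2.contourArea);p=cv2.approxPolyDP(cs,3,True).reshape(-1,2)
print(np.c_[p,onz("wrist",p,.088,c)[:,:2],onz("wrist",p,.045,c)[:,:2]].round(3))
E
```

```text
1.15 [ 0.48953491 -0.31089036  0.20078662] [-3.13988263e+00 -1.94025010e-03  4.10752053e-01]
[[251.97349714 184.57024621]
 [176.0011272  172.87596946]]
[[ 8.50e+01  1.02e+02  5.03e-01 -1.61e-01  4.94e-01 -1.41e-01]
 [ 9.70e+01  1.95e+02  4.33e-01 -1.91e-01  4.12e-01 -1.75e-01]
 [ 9.70e+01  1.89e+02  4.38e-01 -1.89e-01  4.18e-01 -1.74e-01]
 [ 1.02e+02  1.89e+02  4.39e-01 -1.93e-01  4.20e-01 -1.78e-01]
 [ 1.09e+02  2.38e+02  3.98e-01 -2.11e-01  3.72e-01 -1.99e-01]
 [ 2.44e+02  2.37e+02  4.47e-01 -3.21e-01  4.29e-01 -3.27e-01]
 [ 2.43e+02  2.21e+02  4.61e-01 -3.14e-01  4.45e-01 -3.19e-01]
 [ 2.47e+02  2.20e+02  4.63e-01 -3.17e-01  4.48e-01 -3.23e-01]
 [ 2.47e+02  2.42e+02  4.44e-01 -3.25e-01  4.25e-01 -3.32e-01]
 [ 1.63e+02  2.42e+02  4.14e-01 -2.57e-01  3.90e-01 -2.52e-01]
 [ 1.74e+02  2.43e+02  4.17e-01 -2.66e-01  3.94e-01 -2.63e-01]
 [ 1.65e+02  2.65e+02  3.93e-01 -2.66e-01  3.66e-01 -2.63e-01]
 [ 1.79e+02  2.68e+02  3.95e-01 -2.78e-01  3.68e-01 -2.78e-01]
 [ 1.79e+02  2.43e+02  4.19e-01 -2.70e-01  3.96e-01 -2.68e-01]
 [ 2.48e+02  2.42e+02  4.44e-01 -3.26e-01  4.26e-01 -3.33e-01]
 [ 2.49e+02  2.21e+02  4.63e-01 -3.19e-01  4.48e-01 -3.25e-01]
 [ 2.53e+02  2.19e+02  4.66e-01 -3.21e-01  4.51e-01 -3.28e-01]
 [ 2.53e+02  1.46e+02  5.24e-01 -2.96e-01  5.19e-01 -2.98e-01]
 [ 2.48e+02  1.43e+02  5.25e-01 -2.91e-01  5.20e-01 -2.93e-01]
 [ 2.47e+02  1.01e+02  5.54e-01 -2.77e-01  5.54e-01 -2.77e-01]]
```

View pics/w1.png

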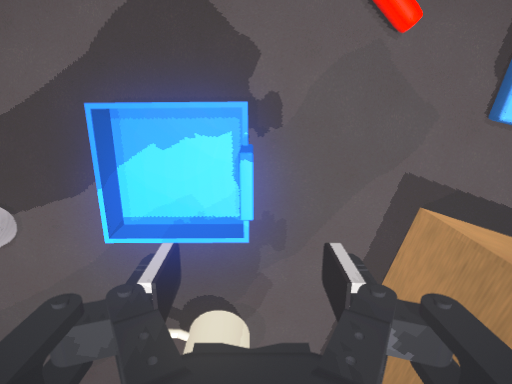

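The bin's grip tab top spans pixels (241–253, 146–220), square to the tool, so a small shift of about 6 mm on each axis remains before descending.

Emit:
move_arm([
  [[0.8, 0.006, -0.006, 0.04, 0, 0, 0], [0.8, 0.006, -0.006, 0.08, 0, 0, 0], [0.8, 0.006, -0.006, 0.12, 0, 0, 0], [0.8, 0.006, -0.006, 0.146, 0, 0, 0], [0.8, 0.006, -0.006, 0.146, 0, 0, 0]],
])

```text
clock: 1.7
position: [0.4863, -0.3079, 0.0523]
tool_rot: [-3.138, 0.004, 0.403]
force: [0.2, -0.2, 0.3]
grip_width: 0.0683
finger_force: 0.0
```

```bash
python3 - <<'E'
from h import *
s=bot.observe();print(s["position"],s["tool_rot"]); a=grab("side","s1"); cv2.imwrite("pics/s1c.png",cv2.resize(a[100:250,250:400],None,fx=3,fy=3)[:,:,::-1])
E
```

```text
[ 0.48631204 -0.30787525  0.05232831] [-3.13763919  0.00369206  0.40279206]
```

View pics/s1c.png

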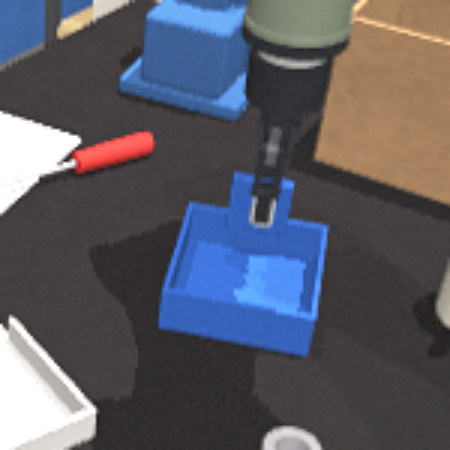

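Emit:
move_arm([
  [[0.8, 0.007, -0.002, 0, 0, 0, 0], [0, 0.007, -0.002, 0, 0, 0, 0], [0, 0.007, -0.002, 0, 0, 0, 0], [0, 0.007, -0.002, 0, 0, 0, 0], [0, 0.007, -0.002, 0, 0, 0, 0]],
], force=80)

```text
clock: 2.25
position: [0.4947, -0.3037, 0.0559]
tool_rot: [3.141, -0.0, 0.404]
force: [-6.8, -1.5, 34.5]
grip_width: 0.0107
finger_force: 79.5
```

Emit:
move_arm([
  [[0, 0, 0, 0, 0, 0, 0], [0, 0, 0, 0, 0, 0, 0], [0, 0, 0, -0.01, 0, 0, 0], [0, 0, 0, -0.03, 0, 0, 0], [0, 0, 0, -0.03, 0, 0, 0]],
])

```text
clock: 2.75
position: [0.4955, -0.304, 0.0877]
tool_rot: [3.139, -0.002, 0.404]
force: [0.7, 0.4, -3.2]
grip_width: 0.0109
finger_force: 78.1
```

```bash
python3 - <<'E'
from h import *
s=bot.observe();print(s["position"],s["tool_rot"]); 
# tab target: bin centre under spout, bin yaw -64.5
y=np.radians(-64.5);g=[.5556+.074*np.cos(y),.0421+.074*np.sin(y),s["position"][2]]
print(g,rel(g,R=Ro.from_euler('xyz',[np.pi,0,y+np.pi/2])))
a=grab("side","s2"); cv2.imwrite("pics/s2c.png",cv2.resize(a[100:250,250:400],None,fx=3,fy=3)[:,:,::-1])
E
```

```text
[ 0.49545267 -0.30398673  0.08771941] [ 3.13917831e+00 -1.93589637e-03  4.03501354e-01]
[np.float64(0.5874578211638138), np.float64(-0.02469131104188968), np.float64(0.08771941495511076)] (array([ 1.94278827e-01, -2.20740999e-01, -1.56840711e-04]), array([ 0.0003906 , -0.00030008, -0.00661446]))
```

View pics/s2c.png

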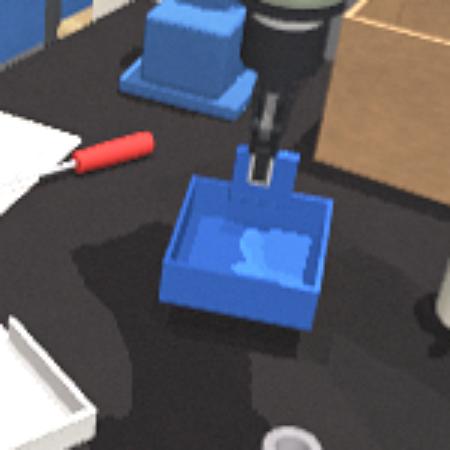

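The bin is held level, lifted about 30 mm; now carrying it in low towards the spout.

Emit:
move_arm([
  [[0, 0.018, -0.021, 0, 0, 0, -0.001], [0, 0.045, -0.051, 0, 0, 0, -0.003], [0, 0.072, -0.082, 0, 0, 0, -0.005], [0, 0.1, -0.113, 0, 0, 0, -0.0066], [0, 0.127, -0.144, 0.005, 0, 0, -0.0066]],
])

```text
clock: 3.3
position: [0.5551, -0.1195, 0.0802]
tool_rot: [3.141, -0.0, 0.445]
force: [1.4, -0.7, -2.1]
grip_width: 0.0111
finger_force: 78.3
```

```bash
python3 - <<'E'
from h import *
s=bot.observe();print(s["position"],s["tool_rot"],rel([.5875,-.0247,.058],R=Ro.from_euler('xyz',[np.pi,0,np.radians(25.5)])))
E
```

```text
[ 0.55507072 -0.11950291  0.08022733] [ 3.14146039e+00 -2.55826525e-04  4.45411554e-01] (array([ 0.07010346, -0.07158477,  0.0222358 ]), array([ 2.10426208e-05, -4.07197665e-05,  5.61144740e-05]))
```

Emit:
move_arm([
  [[0, 0.023, -0.024, 0, 0, 0, 0], [0, 0.046, -0.047, 0, 0, 0, 0], [0, 0.062, -0.063, 0, 0, 0, 0], [0, 0.07, -0.0715, 0.0, 0, 0, 0], [0, 0.07, -0.0715, 0.01, 0, 0, 0]],
])

```text
clock: 3.8
position: [0.5878, -0.0251, 0.0705]
tool_rot: [3.141, -0.001, 0.447]
force: [0.8, 0.3, -1.8]
grip_width: 0.0112
finger_force: 78.3
```

```bash
python3 - <<'E'
from h import *
s=bot.observe();print(s["position"],s["tool_rot"],s["force"],rel([.5875,-.0247,.056],R=Ro.from_euler('xyz',[np.pi,0,np.radians(25.5)])))
a=grab("top","t3");b=grab("side","s3")
cv2.imwrite("pics/c3.png",np.hstack([cv2.resize(a[150:290,110:290],(400,311)),cv2.resize(b[150:310,150:350],(389,311))])[:,:,::-1])
E
```

```text
[ 0.58777208 -0.02505188  0.07050624] [ 3.14139682e+00 -1.44464860e-03  4.47134741e-01] [ 0.82979018  0.29604886 -1.77931779] (array([-0.00011414, -0.00043777,  0.01450601]), array([ 3.09287082e-05, -2.29955230e-04,  3.30348280e-04]))
```

View pics/c3.png

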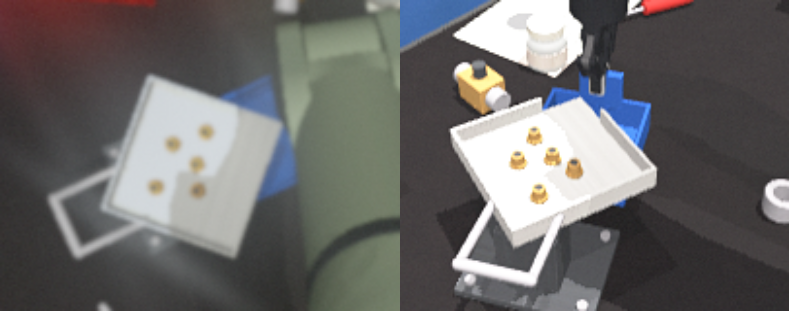

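The bin sits under the spout corner with its tab outward; the tray is undisturbed. Lowering.

Emit:
move_arm([
  [[0, 0, 0, 0.006, 0, 0, 0], [0, 0, 0, 0.011, 0, 0, 0], [0, 0, 0, 0.015, 0, 0, 0], [0, 0, 0, 0.016, 0, 0, 0], [0, 0, 0, 0.016, 0, 0, 0]],
])

```text
clock: 4.4
position: [0.5869, -0.0274, 0.0559]
tool_rot: [3.141, 0.0, 0.444]
force: [-14.3, -3.2, 36.8]
grip_width: 0.0105
finger_force: 84.2
```

Emit:
move_arm([
  [[0.4, 0, 0, 0, 0, 0, 0], [0.4, 0, 0, 0, 0, 0, 0], [0.4, 0, 0, 0, 0, 0, 0], [0.4, 0, 0, -0.01, 0, 0, 0], [0.4, 0, 0, -0.03, 0, 0, 0]],
])

```text
clock: 4.9
position: [0.5863, -0.0264, 0.0839]
tool_rot: [-3.141, 0.002, 0.445]
force: [-0.5, 0.1, -0.2]
grip_width: 0.0343
finger_force: 0.0
```

Emit:
move_arm([
  [[0.4, 0, 0, -0.045, 0, 0, 0], [0.4, 0, 0, -0.09, 0, 0, 0], [0.4, 0, 0, -0.135, 0, 0, 0], [0.4, 0, 0, -0.18, 0, 0, 0], [0.4, 0, 0, -0.2, 0, 0, 0]],
])

```text
clock: 5.4
position: [0.5879, -0.0264, 0.2892]
tool_rot: [3.14, -0.005, 0.445]
force: [0.0, 0.9, -2.0]
grip_width: 0.0339
finger_force: 0.0
```

```bash
python3 - <<'E'
from h import *
s=bot.observe();R=Ro.from_euler('xyz',[np.pi,0,np.radians(25.5)])
print(s["position"],s["tool_rot"],rel([.43,.299,.28],R=R))
E
```

```text
[ 0.58793063 -0.02639763  0.28924301] [ 3.13951012 -0.00473138  0.4450671 ] (array([-0.00249933, -0.36170846,  0.00847804]), array([ 3.31441854e-04, -7.53022978e-04,  5.11022457e-07]))
```

Emit:
move_arm([
  [[0.4, 0, -0.045, 0, 0, 0, 0], [0.4, 0, -0.09, 0, 0, 0, 0], [0.4, 0, -0.135, 0, 0, 0, 0], [0.4, 0, -0.18, 0, 0, 0, 0], [0.4, 0, -0.225, 0, 0, 0, 0]],
])

```text
clock: 5.9
position: [0.4891, 0.1781, 0.2851]
tool_rot: [3.141, -0.001, 0.445]
force: [1.4, 1.1, -0.3]
grip_width: 0.034
finger_force: 0.0
```

Emit:
move_arm([
  [[0.4, 0, -0.045, 0, 0, 0, 0], [0.4, -0.001, -0.09, 0.02, 0, 0, 0], [0.4, -0.002, -0.137, 0.03, 0, 0, 0], [0.4, -0.002, -0.137, 0.05, 0, 0, 0], [0.4, -0.002, -0.137, 0.05, 0, 0, 0]],
])

```text
clock: 6.4
position: [0.428, 0.2996, 0.233]
tool_rot: [3.141, 0.003, 0.447]
force: [1.2, -1.1, -0.3]
grip_width: 0.0345
finger_force: 0.0
```

```bash
python3 - <<'E'
from h import *
s=bot.observe();print(s["position"],s["tool_rot"],s["qpos"])
c=cam("wrist");a=grab("wrist","w4");t=grab("top","t4")
print(proj("wrist",[[.4284,.30,.134],[.4623,.3149,.134],[.3993,.2854,.134]],c))
hsv=cv2.cvtColor(t,cv2.COLOR_RGB2HSV);m=cv2.inRange(hsv,(95,120,60),(125,255,255));m[:,:200]=0;m[:,300:]=0
cs=[k for k in cv2.findContours(m,0,1)[0] if cv2.contourArea(k)>50]
for k in cs:
  p=cv2.approxPolyDP(k,2,True).reshape(-1,2);print(np.c_[p,onz("top",p,.045)].round(3))
import pickle;pickle.dump(c,open("c4.pkl","wb"))
E
```

```text
[0.42799584 0.29960369 0.23299746] [3.14095274e+00 2.85632992e-03 4.47473613e-01] [-0.50186633  0.36981524 -0.28740208  1.85363584  0.12694939  0.93882083
 -1.96967089]
[[252.5567677  194.0629846 ]
 [254.28531345 147.91028763]
 [253.1424305  231.5562228 ]]
[[ 2.52e+02  1.74e+02  6.50e-01  2.00e-03  4.50e-02]
 [ 2.13e+02  1.93e+02  5.93e-01  1.15e-01  4.50e-02]
 [ 2.38e+02  2.04e+02  5.62e-01  4.20e-02  4.50e-02]
 [ 2.27e+02  2.39e+02  4.60e-01  7.30e-02  4.50e-02]
 [ 2.73e+02  2.18e+02  5.22e-01 -6.10e-02  4.50e-02]
 [ 2.67e+02  1.96e+02  5.86e-01 -4.30e-02  4.50e-02]]
```

View pics/w4.png

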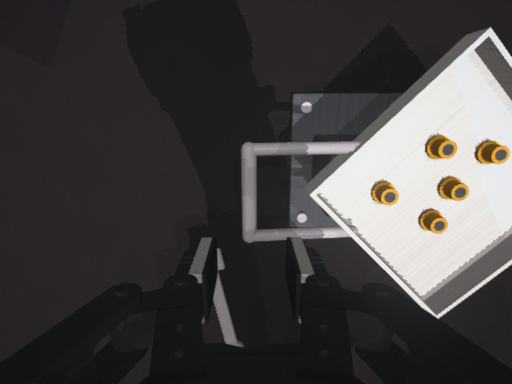

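The bar appears at column ≈250 (rows 148–236), centred between the fingers to within about 2 mm; descending onto it.

Emit:
move_arm([
  [[0.4, 0, -0.002, 0.035, 0, 0, 0], [0.4, 0, -0.002, 0.07, 0, 0, 0], [0.4, 0, -0.002, 0.1, 0, 0, 0], [0.4, 0, -0.002, 0.117, 0, 0, 0], [0.4, 0, -0.002, 0.117, 0, 0, 0]],
], force=30)

```text
clock: 7.0
position: [0.4288, 0.2999, 0.1165]
tool_rot: [3.141, 0.002, 0.443]
force: [-0.4, -0.5, 0.6]
grip_width: 0.0339
finger_force: 0.0
```

Emit:
move_arm([
  [[0, 0, 0, 0, 0, 0, 0], [0, 0, 0, 0, 0, 0, 0], [0, 0, 0, 0, 0, 0, 0], [0, 0, 0, 0, 0, 0, 0], [0, 0, 0, 0, 0, 0, 0]],
])

```text
clock: 7.5
position: [0.4292, 0.3021, 0.1189]
tool_rot: [-3.141, -0.003, 0.445]
force: [-1.9, 2.6, 10.3]
grip_width: 0.011
finger_force: 30.8
```

```bash
python3 - <<'E'
from h import *
s=bot.observe();print(s["position"],s["tool_rot"],s["force"],s["qpos"])
for t in np.arange(0,1.01,.1):
    c,n=np.cos(t),np.sin(t); print(round(t,2),"y",round(.223-(.223*c-.026*n),4),"z",round(-(.026*c+.223*n)+.026,4))
E
```

```text
[0.4292118  0.30213071 0.11885276] [-3.14078077e+00 -2.65530457e-03  4.45360005e-01] [-1.87798235  2.556715   10.3192586 ] [-0.53664739  0.52877215 -0.25371299  1.95342804  0.20263829  0.68073984
 -2.04031004]
0.0 y 0.0 z 0.0
0.1 y 0.0037 z -0.0221
0.2 y 0.0096 z -0.0438
0.3 y 0.0176 z -0.0647
0.4 y 0.0277 z -0.0848
0.5 y 0.0398 z -0.1037
0.6 y 0.0536 z -0.1214
0.7 y 0.0692 z -0.1375
0.8 y 0.0863 z -0.1521
0.9 y 0.1047 z -0.1648
1.0 y 0.1244 z -0.1757
```

Emit:
move_arm([
  [[0, 0, 0.0013, -0.009, 0, 0, 0], [0, 0, 0.0028, -0.018, 0, 0, 0], [0, 0, 0.0048, -0.0265, 0, 0, 0], [0, 0, 0.007, -0.0352, 0, 0, 0], [0, 0, 0.0096, -0.0438, 0, 0, 0]],
])

```text
clock: 8.0
position: [0.4332, 0.2938, 0.1626]
tool_rot: [-3.14, -0.003, 0.446]
force: [0.4, 7.4, -1.9]
grip_width: 0.011
finger_force: 29.3
```

Emit:
move_arm([
  [[0, 0, 0.003, -0.0085, 0, 0, 0], [0, 0, 0.0063, -0.0168, 0, 0, 0], [0, 0, 0.0099, -0.025, 0, 0, 0], [0, 0, 0.0138, -0.033, 0, 0, 0], [0, 0, 0.0181, -0.041, 0, 0, 0]],
])

```text
clock: 8.5
position: [0.4409, 0.2781, 0.2039]
tool_rot: [-3.139, -0.004, 0.446]
force: [-1.4, 10.7, 2.0]
grip_width: 0.0106
finger_force: 29.3
```

Emit:
move_arm([
  [[0, 0, 0, 0, 0, 0, 0], [0, 0, 0, 0, 0, 0, 0], [0, 0, 0, 0, 0, 0, 0], [0, 0, 0, 0, 0, 0, 0], [0, 0, 0, 0, 0, 0, 0]],
])

```text
clock: 9.0
position: [0.4408, 0.2782, 0.2037]
tool_rot: [-3.139, -0.004, 0.446]
force: [-1.2, 10.1, 2.4]
grip_width: 0.0104
finger_force: 29.5
```

```bash
python3 - <<'E'
from h import *
s=bot.observe();print(s["position"],s["tool_rot"],s["force"])
a=grab("top","t5");b=grab("side","s5")
cv2.imwrite("pics/c5.png",np.hstack([cv2.resize(a[150:290,110:290],(400,311)),cv2.resize(b[150:310,150:350],(389,311))])[:,:,::-1])
E
```

```text
[0.44084548 0.27821957 0.20366234] [-3.13928613 -0.00367469  0.44606169] [-1.22668812 10.07063348  2.43347213]
```

View pics/c5.png

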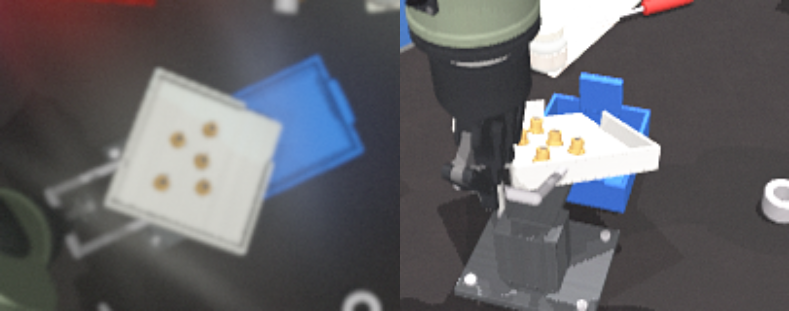

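The bushings still rest on the tilted tray (~0.4 rad); continuing slowly.

Emit:
move_arm([
  [[0, 0, 0.004, -0.0077, 0, 0, 0], [0, 0, 0.0085, -0.0152, 0, 0, 0], [0, 0, 0.0135, -0.0226, 0, 0, 0], [0, 0, 0.0188, -0.0297, 0, 0, 0], [0, 0, 0.0244, -0.0366, 0, 0, 0]],
])

```text
clock: 9.6
position: [0.4517, 0.256, 0.2407]
tool_rot: [-3.139, -0.004, 0.446]
force: [0.4, 11.9, 4.0]
grip_width: 0.0107
finger_force: 29.4
```

```bash
cat >> h.py <<'E'
def brass():
    for n in("top","side"):
        a=bot.grab_frame(n);h=cv2.cvtColor(a,cv2.COLOR_RGB2HSV)
        m=cv2.inRange(h,(8,90,70),(30,255,255))
        r=(slice(150,290),slice(110,290)) if n=="top" else (slice(150,310),slice(190,350))
        z=np.zeros_like(m);z[r]=m[r]
        k,l,st,ce=cv2.connectedComponentsWithStats(z)
        print(n,[(ce[i].round().astype(int).tolist(),int(st[i,4])) for i in range(1,k) if st[i,4]>5])
    s=bot.observe();print(s["clock"],s["position"].round(4),s["force"].round(1))
E
python3 -c "
from h import *
brass()"
```

```text
top [([213, 203], 13), ([223, 212], 8), ([207, 221], 15), ([224, 223], 10)]
side [([229, 210], 36), ([242, 212], 116)]
9.7 [0.4519 0.2556 0.2412] [-0.5 10.1  5.8]
```

Emit:
move_arm([
  [[0, 0, 0, 0, 0, 0, 0], [0, 0, 0, 0, 0, 0, 0], [0, 0, 0, 0, 0, 0, 0], [0, 0, 0, 0, 0, 0, 0], [0, 0, 0, 0, 0, 0, 0]],
])

```text
clock: 10.2
position: [0.4516, 0.2562, 0.2405]
tool_rot: [-3.139, -0.004, 0.446]
force: [0.2, 10.2, 5.0]
grip_width: 0.0109
finger_force: 29.4
```

```bash
python3 -c "
from h import *
brass()"
```

```text
top [([249, 186], 13), ([258, 200], 11)]
side [([252, 214], 10)]
10.3 [0.4516 0.2562 0.2405] [0.1 9.8 5.9]
```

Emit:
move_arm([
  [[0, 0, 0.0055, -0.0066, 0, 0, 0], [0, 0, 0.0115, -0.013, 0, 0, 0], [0, 0, 0.018, -0.0192, 0, 0, 0], [0, 0, 0.0245, -0.0251, 0, 0, 0], [0, 0, 0.0312, -0.0307, 0, 0, 0]],
])

```text
clock: 10.8
position: [0.4652, 0.2283, 0.2719]
tool_rot: [-3.139, -0.005, 0.446]
force: [0.4, 11.5, 9.4]
grip_width: 0.0103
finger_force: 29.6
```

Emit:
move_arm([
  [[0, 0, 0, 0, 0, 0, 0], [0, 0, 0, 0, 0, 0, 0], [0, 0, 0, 0, 0, 0, 0], [0, 0, 0, 0, 0, 0, 0], [0, 0, 0, 0, 0, 0, 0]],
])

```text
clock: 11.3
position: [0.4651, 0.2285, 0.2717]
tool_rot: [-3.139, -0.006, 0.446]
force: [-0.9, 12.3, 11.7]
grip_width: 0.0108
finger_force: 29.6
```

```bash
python3 -c "
from h import *
brass()
a=grab('top','t6');b=grab('side','s6')
cv2.imwrite('pics/c6.png',np.hstack([cv2.resize(a[150:290,110:290],(400,311)),cv2.resize(b[150:310,150:350],(389,311))])[:,:,::-1])"
```

```text
top [([250, 186], 12), ([258, 200], 11)]
side [([251, 223], 8)]
11.4 [0.4651 0.2285 0.2717] [-0.9 12.3 11.5]
```

View pics/c6.png

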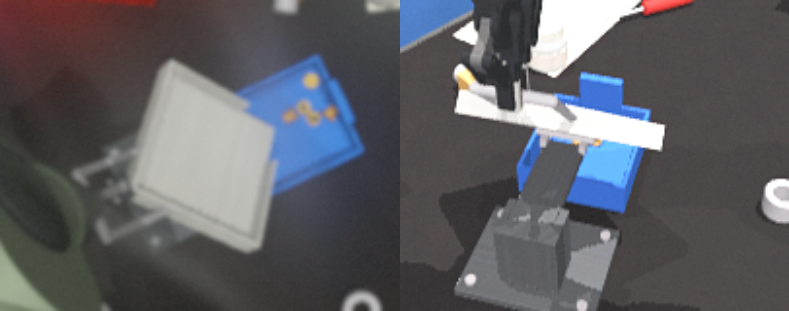

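All five bushings lie in the bin in the top view; the tray is empty. Lowering along the reverse path.

Emit:
move_arm([
  [[0, 0, -0.0067, 0.0056, 0, 0, 0], [0, 0, -0.0132, 0.0115, 0, 0, 0], [0, 0, -0.0197, 0.0177, 0, 0, 0], [0, 0, -0.0257, 0.0241, 0, 0, 0], [0, 0, -0.0312, 0.0307, 0, 0, 0]],
])

```text
clock: 12.0
position: [0.4515, 0.2564, 0.2404]
tool_rot: [-3.14, -0.005, 0.446]
force: [-0.6, 10.2, 6.7]
grip_width: 0.011
finger_force: 29.8
```

Emit:
move_arm([
  [[0, 0, -0.0056, 0.0069, 0, 0, 0], [0, 0, -0.0109, 0.014, 0, 0, 0], [0, 0, -0.0159, 0.0214, 0, 0, 0], [0, 0, -0.0204, 0.0289, 0, 0, 0], [0, 0, -0.0244, 0.0366, 0, 0, 0]],
])

```text
clock: 12.5
position: [0.4408, 0.2784, 0.2035]
tool_rot: [-3.139, -0.004, 0.446]
force: [-2.7, 11.3, 5.9]
grip_width: 0.0106
finger_force: 30.4
```

Emit:
move_arm([
  [[0, 0, -0.0043, 0.008, 0, 0, 0], [0, 0, -0.0082, 0.016, 0, 0, 0], [0, 0, -0.0118, 0.0242, 0, 0, 0], [0, 0, -0.0151, 0.0325, 0, 0, 0], [0, 0, -0.0181, 0.041, 0, 0, 0]],
])

```text
clock: 13.0
position: [0.4331, 0.294, 0.1621]
tool_rot: [-3.14, -0.003, 0.446]
force: [1.0, 5.5, 0.7]
grip_width: 0.0104
finger_force: 30.7
```

Emit:
move_arm([
  [[0, 0, -0.0026, 0.0086, 0, 0, 0], [0, 0, -0.0048, 0.0173, 0, 0, 0], [0, 0, -0.0068, 0.0258, 0, 0, 0], [0, 0, -0.0083, 0.0348, 0, 0, 0], [0, 0, -0.0096, 0.0438, 0, 0, 0]],
])

```text
clock: 13.5
position: [0.4292, 0.3022, 0.1181]
tool_rot: [-3.141, -0.003, 0.445]
force: [-2.7, -6.3, 52.9]
grip_width: 0.0105
finger_force: 37.0
```

Emit:
move_arm([
  [[0, 0, 0, 0, 0, 0, 0], [0, 0, 0, 0, 0, 0, 0]],
])

```text
clock: 13.7
position: [0.4293, 0.3021, 0.1181]
tool_rot: [-3.141, -0.002, 0.445]
force: [2.5, 5.7, -2.2]
grip_width: 0.0109
finger_force: 32.5
```

Emit:
move_arm([
  [[0.4, 0, 0, 0, 0, 0, 0], [0.4, 0, 0, 0, 0, 0, 0], [0.4, 0, 0, 0, 0, 0, 0], [0.4, 0, 0, -0.02, 0, 0, 0], [0.4, 0, 0, -0.05, 0, 0, 0]],
])

```text
clock: 14.2
position: [0.4278, 0.3006, 0.1668]
tool_rot: [3.141, 0.003, 0.445]
force: [0.5, 0.2, 0.2]
grip_width: 0.034
finger_force: 0.0
```

Emit:
move_arm([
  [[0.4, 0, -0.01, -0.045, 0, 0, 0], [0.4, 0, -0.02, -0.09, 0, 0, 0], [0.4, 0, -0.03, -0.12, 0, 0, 0], [0.4, 0, -0.03, -0.12, 0, 0, 0], [0.4, 0, -0.03, -0.12, 0, 0, 0]],
])

```text
clock: 14.7
position: [0.4156, 0.3282, 0.2876]
tool_rot: [3.142, -0.001, 0.445]
force: [-0.0, 0.2, -0.1]
grip_width: 0.0338
finger_force: 0.0
```

```bash
python3 - <<'E'
from h import *
brass()
# corners of the white tray now vs start (top view), and brass in the bin
for f in ("top0","t7"):
    if f=="t7": grab("top","t7")
    a=cv2.imread(f"pics/{f}.png");g=cv2.cvtColor(a,cv2.COLOR_BGR2GRAY);m=(g>150).astype(np.uint8)*255;m[:175]=0;m[275:]=0;m[:,:120]=0;m[:,250:]=0
    c=max(cv2.findContours(m,0,1)[0],key=cv2.contourArea);print(f,cv2.boxPoints(cv2.minAreaRect(c)).round(1).tolist())
a=cv2.imread("pics/t7.png").astype(int)
m=((a[:,:,2]>a[:,:,0]+5)).astype(np.uint8);z=np.zeros_like(m);z[165:250,225:285]=m[165:250,225:285]
k,l,st,ce=cv2.connectedComponentsWithStats(z)
y=np.radians(-64.5)
for i in range(1,k):
    if st[i,4]>3:
        w=onz("top",[ce[i]],.02)[0][:2]-[.5535,.039];print(ce[i].round(1),st[i,4],"bin xy",(w@[np.cos(y),np.sin(y)]).round(3),(w@[-np.sin(y),np.cos(y)]).round(3))
E
```

```text
top [([250, 186], 14), ([258, 200], 11)]
side [([201, 191], 29), ([195, 206], 7)]
14.8 [0.4154 0.3276 0.2864] [ 0.2  0.1 -0.6]
top0 [[125.80000305175781, 258.1000061035156], [155.3000030517578, 175.60000610351562], [237.1999969482422, 204.89999389648438], [207.6999969482422, 287.3999938964844]]
t7 [[133.10000610351562, 248.5], [157.60000610351562, 176.89999389648438], [237.89999389648438, 204.3000030517578], [213.39999389648438, 276.0]]
[249.5 185.7] 30 bin xy 0.055 0.045
[248.4 200.3] 50 bin xy 0.033 0.006
[258.3 200.4] 23 bin xy 0.06 -0.006
[239.8 201.7] 18 bin xy 0.008 0.013
```

```bash
python3 -c "
from h import *
print(bot.job_done())"
```

```text
the job is handed in; nothing more can be done
None
```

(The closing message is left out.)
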